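# Bolt up the cleaned cereal dispensers

### The arm

A 7-joint arm with a two-finger parallel gripper is mounted at the origin on the work surface. World frame = base frame: x ahead of the robot, y to its left, z up, the work surface at z = 0. Lengths are in m, angles in rad, forces in N, time in s.
With the tool pointing down it reaches from about 0.4 to 0.85 m from the base axis. Payload 10.4 kg.
Tool frame: the origin (TCP) lies at the centre of the arm's flange, where the gripper is bolted on; the fingertips stand 173 mm ahead of it and the grasp point (between the pads) lies 155 mm ahead of it; z points along the fingers, y is the line along which they close (so a half turn about z gives the same grasp; the last joint's range is limited). The gripper opens to 85 mm and grips with 20 to 120 N. Pads are 22 mm wide; open, the fingers measure 114 mm over their backs; the gripper's body (76 mm by 85 mm) begins 54 mm behind the grasp point. The pads swing forward as they close: fully open they stand 13 mm farther back than shut.
Start: joints at [1.166, 0.332, -0.065, 1.46, 0.022, 1.35, -0.088], TCP at [0.233, -0.58, 0.405] pointing down, gripper open.
Joint ranges: [-2.6, 2.6], [-0.5, 2.12], [-1.47, 1.34], [0.16, 2.42], [-1.27, 4.41], [0.06, 2.06], [-2.6, 2.6]. Speed limits (rad/s): [2.22, 2.22, 2.79, 2.79, 3.14, 3.14, 3.14].

### API

Orientations are given as a unit quaternion [x, y, z, w].
In Python, from workcell import manip, viewer, finder gives the robot as it stands.
- The arm moves only by the tool arm_command, never from a script. Its argument "plan" is a list of rows, each an object with "dp": the shift along the tool's x, y, z in mm, a list of three; "spin": the turn about the tool's z in rad. A call has 1 to 5 rows; each row shifts and turns the commanded pose from where the row before left it, along the tool's axes as they then stand; what a row does not reach is not made up. A row lasts 1/10 s, in which the tool goes at most 50 mm and 8.59 degrees, less where a joint would pass 70% of its speed; a pose out of reach is approached as far as the arm can. A call is refused whole if a number of a shift passes 50 or a number of a turn 0.15, either way. A call with a gripper value outside its range is refused whole. "grip" is the closure, from -1 (fully open) to 1 (shut), set as the call begins (left out, the last holds). The fingers move at their own pace and stop on an object; "newtons" is the grip in N (left out, the last holds). Time passes only in rows, so rows that do not move let the fingers close. It gives the time, the measured TCP pose, the force, the opening and the grip force at its end, in the units of the state.
- manip.get_obs(): the state, without advancing time (a new reading comes with each control period).
- viewer.camera(name): name is "scene" or "top" or "wrist"; returns the picture (420x560x3 uint8, blue, green, red); there is no depth.
- viewer.camera_params(name): a dict with "vertical_fov" (degrees; the focal length in pixels is half the picture's height over the tangent of half this angle, whatever the lens; pixels are square), "cx", "cy" (the principal point, pixels), "R" (3x3) and "t" (3): a world point X has camera coordinates R X + t; the wrist camera has in their place "T_tool_cam" (4x4, takes a point from camera to tool coordinates, whose origin is the TCP and whose axes are the flange's). Camera axes: x right, y down, z forward; pixel columns grow to the right and rows downward; lengths in m; the calibration is good to about 2 mm. A picture is of the moment at which its call begins: read the wrist's pose just before it. camera_params takes no time and is no camera call.
- manip.hand_in(): hands the job in; it is judged then, once.
Trained networks look in the newest picture that a camera, given by its name, has taken for a name from the list of things; names that differ only in an ending like _2 or _b are one class to them, and where a whole thing is asked for, a point or a joint stands for the part that bears it (a point fixed in the world has none). Each returns a list of dicts, best first, with "score" (0 to 1); they miss things now and then, are a little off and sometimes report something else, mostly with a low value. They report only what shows in the picture. A call takes as long as a camera call.
- finder.find_in(camera, thing): "position" ([x, y, z] in m, in world coordinates, good to about 4 mm: the middle of the surface that is visible of it).
The state is a dict: "clock": time; "joint_pos": joint angles; "joint_velocities": joint speeds; "tau": joint torques, N m; "position": TCP position; "ee_rot": TCP orientation; "ft_force": force on the tool from outside, world axes, zero at the start; "torque": the same for the moment, N m; "grip_width": opening from 0.0 (shut) to 1.0 (fully open); "grasp_force": force on a finger pad.
Only numpy, scipy, OpenCV 4.12 (cv2) and the standard library are available. Lean on these libraries where they do the work, as an engineer would, in place of code of your own. Each camera call takes 0.05 s, during which the arm holds its last target. There are 200 camera calls.

### The job

The two cereal dispensers have been cleaned and their covers are only loosely held: turn all four T-bar bolts clockwise until each is fully home at its end stop. Begin with the upper bolt of the sloping cover, which carries it, then its lower bolt, and only then tighten the two bolts of the level lid, in either order. Leave the cans, snack box, bowl, jar and brush standing around where they are, and let go at the end.

Things in the scene. Friction and masses are not known exactly. Their poses are not given: they have to be found in the camera images.
- upper_bolt (a joint): angle of the higher bolt on the sloping cover, under the hopper, rad: 0 is fully undone, 2.2 is the hard end stop (tight). It grows clockwise as seen looking down on the bolt head. It starts between 0.6 and 1.6. It stays where it is left; friction about 0.06 N m. At the stop the bar points at the two small ribs cast on the cover at either side of it
- upper_bolt_grip (a point): grip point of the higher bolt on the sloping cover, under the hopper: on the axis, halfway up the grip bar, 24 mm above the cover's metal face. A black T-bar 42 mm long (its x), 12 mm thick (y), reaching from 12 to 38 mm above the face, over a round steel foot of 30 mm diameter. z points out of the cover along the bolt's axis; the frame turns with the bolt (clockwise is negative about z)
- lower_bolt (a joint): angle of the lower bolt on the sloping cover, rad: 0 is fully undone, 2.2 is the hard end stop (tight). It grows clockwise as seen looking down on the bolt head. It starts between 0.6 and 1.6. It stays where it is left; friction about 0.06 N m. At the stop the bar points at the two small ribs cast on the cover at either side of it
- lower_bolt_grip (a point): grip point of the lower bolt on the sloping cover: on the axis, halfway up the grip bar, 24 mm above the cover's metal face. A black T-bar 42 mm long (its x), 12 mm thick (y), reaching from 12 to 38 mm above the face, over a round steel foot of 30 mm diameter. z points out of the cover along the bolt's axis; the frame turns with the bolt (clockwise is negative about z)
- left_bolt (a joint): angle of the bolt at the +y end of the level lid, rad: 0 is fully undone, 2.2 is the hard end stop (tight). It grows clockwise as seen looking down on the bolt head. It starts between 0.6 and 1.6. It stays where it is left; friction about 0.06 N m. At the stop the bar points at the two small ribs cast on the cover at either side of it
- left_bolt_grip (a point): grip point of the bolt at the +y end of the level lid: on the axis, halfway up the grip bar, 24 mm above the cover's metal face. A black T-bar 42 mm long (its x), 12 mm thick (y), reaching from 12 to 38 mm above the face, over a round steel foot of 30 mm diameter. z points out of the cover along the bolt's axis; the frame turns with the bolt (clockwise is negative about z)
- right_bolt (a joint): angle of the bolt at the -y end of the level lid, rad: 0 is fully undone, 2.2 is the hard end stop (tight). It grows clockwise as seen looking down on the bolt head. It starts between 0.6 and 1.6. It stays where it is left; friction about 0.06 N m. At the stop the bar points at the two small ribs cast on the cover at either side of it
- right_bolt_grip (a point): grip point of the bolt at the -y end of the level lid: on the axis, halfway up the grip bar, 24 mm above the cover's metal face. A black T-bar 42 mm long (its x), 12 mm thick (y), reaching from 12 to 38 mm above the face, over a round steel foot of 30 mm diameter. z points out of the cover along the bolt's axis; the frame turns with the bolt (clockwise is negative about z)
- slope_dispenser: fixed grey dispenser, 150 mm wide (y); origin on the counter, x away from the robot, y left. Its steel cover faces the robot, tilted 30 degrees from level (outward normal leans to -x), rising from x -0.10, z 0.031 to x 0.056, z 0.121. Upper bolt's foot at x 0.023, z 0.102, lower one's at x -0.065, z 0.051, both y 0; a 5 mm high plate between them
- hopper (a point): centre of the top of the sloping dispenser's empty clear hopper (fixed), 347 mm above the counter, with a small black knob 20 mm higher. Upright: radius 63 mm down to 235 mm above the counter, narrowing to a throat of radius 36 mm below 200 mm, standing on a deck at 133 mm. It overhangs towards the upper bolt, so come in square to the cover
- flat_dispenser: fixed grey low dispenser base, 150 (x) by 240 (y) mm, with a level steel lid at z 0.07; origin on the counter under its middle. Bolts at x -0.02, y +0.08 and -0.08; between them a round steel spout, 60 mm diameter, up to z 0.099; at the rear (x 0.045 to 0.075) a black ridge 200 mm long up to z 0.111
- can_a: bystander: standing food can, radius 33, height 100 mm; origin under its centre
- can_b: bystander: another such can, radius 33, height 100 mm; origin under its centre
- bowl: bystander: glass bowl, rim radius 55, height 50 mm; origin under its centre
- jar: bystander: glass jar, radius 26, height 75 mm; origin under its centre
- brush: bystander: cleaning brush lying on the counter, along its x; less than 40 mm high
- bar_box: bystander: small snack-bar box, 70 x 120 x 40 mm high; origin under its centre

How it is judged:
By the outcome, as a careful person would: the job done as asked, in the order asked, and still so for the second after the job is handed in, with the robot touching nothing.
It also fails if it takes over 72 s, if anything falls off the work surface, if the arm or the gripper's body presses on something with over 40 N, if the wrist force passes 120 N, or if a joint passes its speed limit or range.

## Working session

There is one attempt and no reset: what is moved stays moved. The work goes in short steps, Python scripts to look and compute and a tool call to move; the robot and the scene stay as the last step left them, time stands still between calls to the robot, and variables do not carry over. Pictures are saved under pics/ and viewed, at most 10 in all, crops included, and the job is handed in when it is done.

Besides the shell and the picture viewer there is one more tool, called after ">>>" in YAML: its name, and indented under it one key for each argument. arm_command: Moves the arm, as the interface text tells. Its arguments: {"type":"object","properties":{"plan":{"type":"array","items":{"type":"object","properties":{"dp":{"type":"array","items":{"type":"number"}},"spin":{"type":"number"}}}},"grip":{"type":"number"},"newtons":{"type":"number"}},"required":["plan"]}

```bash
mkdir -p pics; cat > h.py <<'E'
import numpy as np, cv2
from workcell import manip, viewer, finder
from scipy.spatial.transform import Rotation as Ro
def proj(name,X):
    p=viewer.camera_params(name); f=210/np.tan(np.radians(p["vertical_fov"])/2)
    c=np.array(p["R"])@np.array(X)+np.array(p["t"]); return p["cx"]+f*c[0]/c[2],p["cy"]+f*c[1]/c[2]
E
python3 - <<'E'
from h import *
a=viewer.camera("scene");b=viewer.camera("top")
cv2.imwrite("pics/a.png",a);cv2.imwrite("pics/b.png",b)
for n in ["upper_bolt_grip","hopper","slope_dispenser","flat_dispenser","can_a","bowl","jar","brush","bar_box"]:
  for c in ["scene","top"]:
    print(n,c,[(np.round(d["position"],3).tolist(),round(d["score"],2)) for d in finder.find_in(c,n)])
for c in ["scene","top"]:
  p=viewer.camera_params(c); print(c,p["vertical_fov"],p["cx"],p["cy"],(-np.array(p["R"]).T@np.array(p["t"])).round(3))
print(viewer.camera_params("wrist")); print(manip.get_obs())
E
```

```text
upper_bolt_grip scene [([0.599, 0.23, 0.132], 0.67), ([0.603, -0.2, 0.071], 0.47)]
upper_bolt_grip top []
hopper scene [([0.666, 0.246, 0.246], 0.58)]
hopper top [([0.633, 0.214, 0.117], 0.93)]
slope_dispenser scene [([0.663, 0.243, 0.248], 0.81), ([0.632, 0.439, 0.043], 0.71), ([0.572, 0.028, 0.1], 0.34)]
slope_dispenser top [([0.632, 0.215, 0.116], 0.88)]
flat_dispenser scene [([0.574, 0.029, 0.098], 0.34)]
flat_dispenser top [([0.596, -0.231, 0.069], 0.84)]
can_a scene [([0.572, 0.029, 0.103], 0.98), ([0.716, 0.024, 0.1], 0.84)]
can_a top [([0.712, 0.013, 0.1], 0.73), ([0.563, 0.015, 0.097], 0.57)]
bowl scene [([0.436, -0.006, 0.02], 0.91)]
bowl top [([0.446, 0.002, 0.021], 0.69)]
jar scene [([0.499, 0.487, 0.072], 0.58), ([0.515, 0.233, 0.075], 0.48)]
jar top [([0.492, 0.484, 0.074], 0.65)]
brush scene [([0.499, -0.48, 0.017], 0.66), ([0.666, 0.246, 0.245], 0.43)]
brush top [([0.496, -0.48, 0.016], 0.68)]
bar_box scene [([0.632, 0.439, 0.043], 0.77)]
bar_box top [([0.626, 0.429, 0.04], 0.7)]
scene 55.6351800711211 272.23352802108485 207.6208847051345 [0.828 0.479 1.172]
top 46.36
[... 529 characters left out ...]
int_pos': array([ 1.16641491,  0.33216107, -0.06470683,  1.46013052,  0.02159333,
        1.34992607, -0.08851824]), 'joint_velocities': array([-0.00045685, -0.0011238 ,  0.00069114, -0.00117532,  0.00173652,
        0.00027444,  0.00023948]), 'tau': array([ 6.43858511e-04, -6.25227070e+01,  4.93789301e-02, -3.91825712e+01,
        1.64995808e-02,  1.91459978e-03,  2.64574061e-05]), 'position': array([ 0.23287148, -0.57998258,  0.40474727]), 'ee_rot': array([9.81836514e-01, 1.89728906e-01, 1.82580275e-05, 3.12594122e-05]), 'ft_force': array([ 0.12696174,  0.15643749, -0.16221199]), 'torque': array([-0.03758128,  0.00532785, -0.03493617]), 'grasp_force': 0.0, 'grip_width': 0.9980315716392083}
```

View pics/a.png

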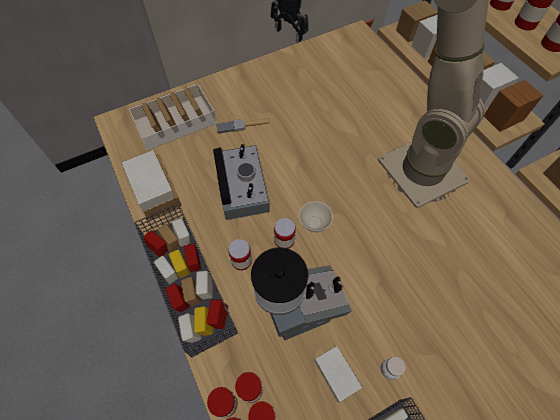

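View pics/b.png

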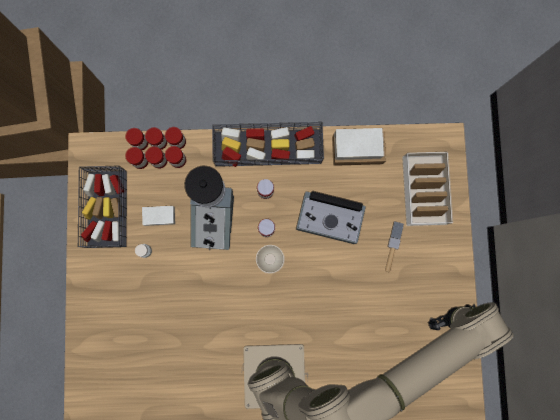

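The scene shows the sloping dispenser at about (310,300), with its bolts at (311,292) and (338,285). The flat dispenser's bolts are at (241,152) and (250,192). I'll zoom in on both.

```bash
python3 - <<'E'
from h import *
a=cv2.imread("pics/a.png")
c1=cv2.resize(a[255:325,270:350],None,fx=5,fy=5,interpolation=cv2.INTER_CUBIC)
c2=cv2.resize(a[140:215,210:280],None,fx=5,fy=5,interpolation=cv2.INTER_CUBIC)
h=375; c1=cv2.copyMakeBorder(c1,0,h-c1.shape[0],0,0,0)
cv2.imwrite("pics/c.png",np.hstack([c1,c2]))
p=viewer.camera_params("top");f=210/np.tan(np.radians(p["vertical_fov"])/2)
def back(name,u,v,z):
    p=viewer.camera_params(name);f=210/np.tan(np.radians(p["vertical_fov"])/2);R=np.array(p["R"]);t=np.array(p["t"])
    d=R.T@np.array([(u-p["cx"])/f,(v-p["cy"])/f,1]);o=-R.T@t;return (o+d*(z-o[2])/d[2]).round(3)
for a in [("scene",279,271,.367),("top",204,184,.367),("scene",311,291,.13),("scene",338,284,.08),("top",209,217,.13),("top",209,243,.08),("scene",241,152,.1),("scene",250,191,.1),("top",310,216,.1),("top",351,226,.1)]: print(a,back(*a))
E
```

```text
('scene', 279, 271, 0.367) [0.689 0.218 0.367]
('top', 204, 184, 0.367) [0.683 0.212 0.367]
('scene', 311, 291, 0.13) [0.598 0.23  0.13 ]
('scene', 338, 284, 0.08) [0.509 0.236 0.08 ]
('top', 209, 217, 0.13) [0.601 0.225 0.13 ]
('top', 209, 243, 0.08) [0.508 0.233 0.08 ]
('scene', 241, 152, 0.1) [ 0.561 -0.299  0.1  ]
('scene', 250, 191, 0.1) [ 0.6   -0.147  0.1  ]
('top', 310, 216, 0.1) [ 0.598 -0.15   0.1  ]
('top', 351, 226, 0.1) [ 0.556 -0.302  0.1  ]
```

View pics/c.png

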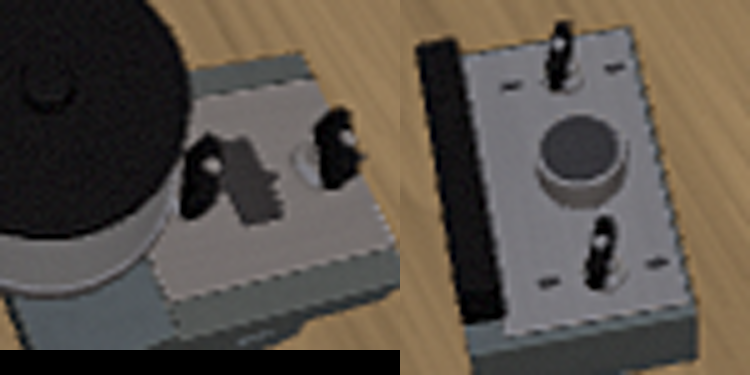

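In the crop, the level lid's ribs run front to back. Both of its bars lie mostly across that direction. The hopper overhangs the upper bolt. I'll fly over to the slope and look from close by.

>>> arm_command:
  plan:
    - {"dp": [20, -22, 0]}
    - {"dp": [32, -36, 0]}
    - {"dp": [32, -36, 0]}
    - {"dp": [32, -36, 0]}
    - {"dp": [32, -36, 0]}

```text
invalid input at $.plan[0]: expected keys dp, spin
```

>>> arm_command:
  plan:
    - {"dp": [32, -36, 0]}
    - {"dp": [32, -36, 0]}
    - {"dp": [32, -36, 0]}
    - {"dp": [32, -36, 0]}
    - {"dp": [32, -36, 0]}

```text
invalid input at $.plan[0]: expected keys dp, spin
```

>>> arm_command:
  plan:
    - {"dp": [32, -36, 0]}
    - {"dp": [32, -36, 0]}
    - {"dp": [32, -36, 0]}
    - {"dp": [32, -36, 0]}
    - {"dp": [32, -36, 0]}

```text
invalid input at $.plan[0]: expected keys dp, spin
```

>>> arm_command:
  plan:
    - {"dp": [32, -36, 0]}
    - {"dp": [32, -36, 0]}
    - {"dp": [15, -18, 0], "spin": -0.14}
    - {"dp": [0, 0, 0], "spin": -0.14}
    - {"dp": [0, 0, 0], "spin": -0.14}

```text
invalid input at $.plan[0]: expected keys dp, spin
```

>>> arm_command:
  plan:
    - {"dp": [0, 0, 0], "spin": -0.14}
    - {"dp": [0, 0, 0], "spin": -0.14}
    - {"dp": [0, 0, 0], "spin": -0.14}
    - {"dp": [0, 0, 0], "spin": -0.14}
    - {"dp": [0, 0, 0], "spin": -0.14}

```text
clock: 1.5
position: [0.2329, -0.58, 0.4047]
ee_rot: [0.856, 0.517, 0.0, 0.0]
ft_force: [0.1, 0.7, 0.3]
grip_width: 0.998
grasp_force: 0.0
```

```bash
cat >> h.py <<'E'
def wcam():
    o=manip.get_obs(); T=np.eye(4);T[:3,:3]=Ro.from_quat(o["ee_rot"]).as_matrix();T[:3,3]=o["position"]
    p=viewer.camera_params("wrist"); return T@np.array(p["T_tool_cam"]), p
def wproj(W,p,X):
    f=210/np.tan(np.radians(p["vertical_fov"])/2);c=np.linalg.inv(W)@np.append(X,1);return p["cx"]+f*c[0]/c[2],p["cy"]+f*c[1]/c[2]
def wback(W,p,u,v,z):
    f=210/np.tan(np.radians(p["vertical_fov"])/2);d=W[:3,:3]@np.array([(u-p["cx"])/f,(v-p["cy"])/f,1]);o=W[:3,3];return o+d*(z-o[2])/d[2]
def st():
    o=manip.get_obs();R=Ro.from_quat(o["ee_rot"]).as_matrix()
    print("t",round(o["clock"],2),"p",o["position"].round(4),"xang",round(np.arctan2(R[1,0],R[0,0]),4),"z",R[:,2].round(3),"F",o["ft_force"].round(1),"q",o["joint_pos"].round(2))
E
python3 - <<'E'
from h import *
st(); W,p=wcam(); im=viewer.camera("wrist"); cv2.imwrite("pics/w1.png",cv2.resize(im,None,fx=1.4,fy=1.4,interpolation=cv2.INTER_CUBIC)); np.save("W1.npy",W)
for n in ["upper_bolt_grip","hopper","slope_dispenser"]:
    print(n,[(np.round(d["position"],3).tolist(),round(d["score"],2)) for d in finder.find_in("wrist",n)])
E
```

```text
t 1.5 p [ 0.2329 -0.58    0.4047] xang 1.0875 z [ 0. -0. -1.] F [0.1 0.7 0.3] q [ 1.24  0.34 -0.16  1.46  0.05  1.35  0.59]
upper_bolt_grip []
hopper []
slope_dispenser []
```

View pics/w1.png

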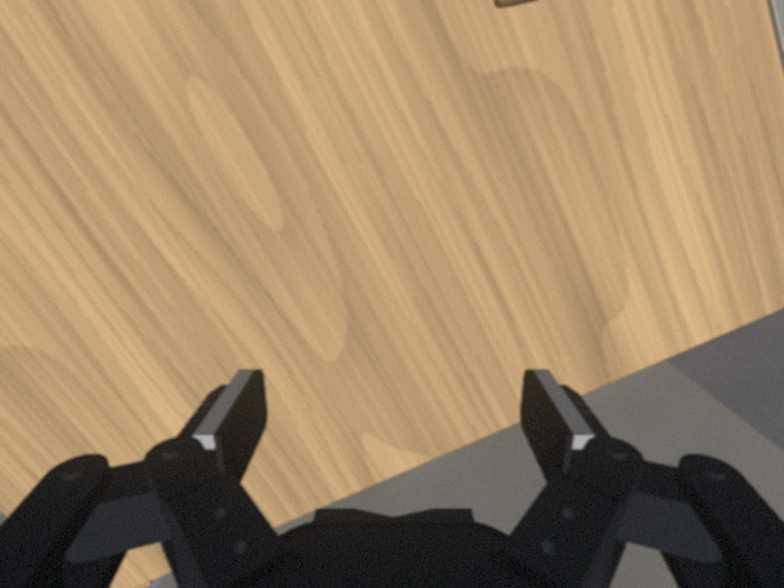

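That was an empty view. Only the spin call was accepted, because every row needs both keys. I'll send the travel again.

>>> arm_command:
  plan:
    - {"dp": [48, -6, 0], "spin": 0}
    - {"dp": [48, -6, 0], "spin": 0}
    - {"dp": [48, -6, 0], "spin": 0}
    - {"dp": [48, -6, 0], "spin": 0}
    - {"dp": [48, -6, 0], "spin": 0}

```text
clock: 2.2
position: [0.3195, -0.352, 0.4049]
ee_rot: [0.858, 0.513, -0.0, 0.0]
ft_force: [0.5, -0.2, 0.8]
grip_width: 0.996
grasp_force: 0.0
```

>>> arm_command:
  plan:
    - {"dp": [48, -6, 0], "spin": 0}
    - {"dp": [48, -6, 0], "spin": 0}
    - {"dp": [48, -6, 0], "spin": 0}
    - {"dp": [48, -6, 0], "spin": 0}
    - {"dp": [48, -6, 0], "spin": 0}

```text
clock: 2.7
position: [0.4056, -0.126, 0.4051]
ee_rot: [0.858, 0.513, 0.0, 0.001]
ft_force: [1.0, -0.8, -0.1]
grip_width: 1.0
grasp_force: 0.0
```

>>> arm_command:
  plan:
    - {"dp": [48, -6, 0], "spin": 0}
    - {"dp": [48, -6, 0], "spin": 0}
    - {"dp": [48, -6, 0], "spin": 0}
    - {"dp": [48, -6, 0], "spin": 0}
    - {"dp": [48, -6, 0], "spin": 0}

```text
clock: 3.2
position: [0.4919, 0.0997, 0.4052]
ee_rot: [0.859, 0.513, 0.001, 0.001]
ft_force: [1.2, -1.5, -0.3]
grip_width: 0.997
grasp_force: 0.0
```

>>> arm_command:
  plan:
    - {"dp": [48, -6, 0], "spin": 0}
    - {"dp": [48, -6, 0], "spin": 0}
    - {"dp": [0, 0, 0], "spin": -0.14}
    - {"dp": [0, 0, 0], "spin": -0.14}
    - {"dp": [0, 0, 0], "spin": -0.14}

```text
clock: 3.7
position: [0.5261, 0.1889, 0.4044]
ee_rot: [0.73, 0.683, -0.0, -0.0]
ft_force: [-0.2, -0.4, -0.6]
grip_width: 1.0
grasp_force: 0.0
```

```bash
python3 - <<'E'
from h import *
st(); W,p=wcam(); im=viewer.camera("wrist"); cv2.imwrite("pics/w2.png",cv2.resize(im,None,fx=1.4,fy=1.4,interpolation=cv2.INTER_CUBIC)); np.save("W2.npy",W)
for n in ["upper_bolt_grip","hopper","slope_dispenser"]:
    print(n,[(np.round(d["position"],3).tolist(),round(d["score"],2)) for d in finder.find_in("wrist",n)])
E
```

```text
t 3.7 p [0.5261 0.1889 0.4044] xang 1.5047 z [-0.001  0.    -1.   ] F [-0.2 -0.4 -0.6] q [ 0.39  0.33 -0.99  1.6   0.28  1.36 -0.7 ]
upper_bolt_grip [([0.603, 0.224, 0.129], 0.8)]
hopper [([0.63, 0.234, 0.13], 0.83)]
slope_dispenser [([0.629, 0.225, 0.127], 0.79)]
```

View pics/w2.png

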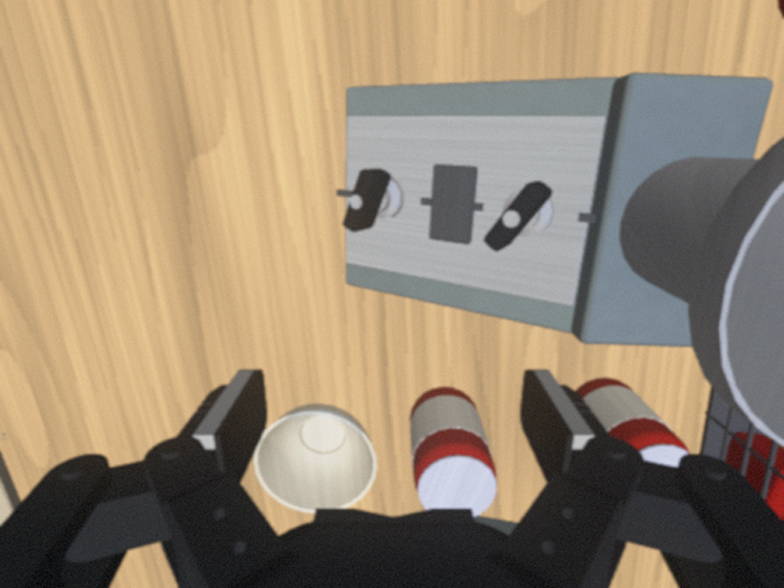

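The slope cover spans roughly (345,90) to (610,320). Its ribs run up and down the slope, at (345,192) and (588,217). The upper bolt's cap dot is at (511,218), with its bar about 47° off the rib line. The lower bolt's dot is at (356,201), with its bar about 60° off. The tool only spins about the vertical, so I'll push the downhill bar end toward +y with the forward open finger, which keeps the hand clear of the hopper.

```bash
python3 - <<'E'
from h import *
W=np.load("W2.npy");p=viewer.camera_params("wrist")
k=lambda u,v,z: wback(W,p,u/1.4,v/1.4,z)
U=k(511,218,.135);L=k(356,201,.084)
d=U-L;print(U.round(4),L.round(4),"yaw",np.arctan2(d[1],d[0]),"dist",np.hypot(d[0],d[1]),"(exp .088)")
for q in [(492,246,.13),(548,188,.14),(350,228,.08),(384,172,.09)]: print(k(*q).round(4))
for q in [(222,445),(560,445),(590,440),(265,375),(525,375)]: print(k(*q,.245).round(4))
E
```

```text
[0.5927 0.226  0.135 ] [0.5051 0.2348 0.084 ] yaw -0.10032010704341184 dist 0.08798385176248093 (exp .088)
[0.5835 0.21   0.13  ]
[0.6103 0.2412 0.14  ]
[0.4991 0.2168 0.08  ]
[0.5247 0.2521 0.09  ]
[0.4658 0.1727 0.245 ]
[0.5827 0.1651 0.245 ]
[0.5929 0.1665 0.245 ]
[0.4849 0.1987 0.245 ]
[0.5699 0.1932 0.245 ]
```

>>> arm_command:
  plan:
    - {"dp": [5, 8, 30], "spin": 0.034}
    - {"dp": [0, 0, 35], "spin": 0}
    - {"dp": [0, 0, 35], "spin": 0}
    - {"dp": [0, 0, 33], "spin": 0}
    - {"dp": [0, 0, 0], "spin": 0}

```text
clock: 4.4
position: [0.5333, 0.1916, 0.2679]
ee_rot: [0.744, 0.668, -0.003, -0.001]
ft_force: [-0.3, -0.3, -0.1]
grip_width: 0.999
grasp_force: 0.0
```

```bash
python3 - <<'E'
from h import *
st(); W,p=wcam(); im=viewer.camera("wrist"); cv2.imwrite("pics/w3.png",cv2.resize(im,None,fx=1.4,fy=1.4,interpolation=cv2.INTER_CUBIC)); np.save("W3.npy",W)
E
```

```text
t 4.4 p [0.5333 0.1916 0.2679] xang 1.4632 z [-0.006 -0.002 -1.   ] F [-0.3 -0.3 -0.1] q [ 0.31  0.48 -0.91  1.74  0.41  1.14 -0.83]
```

View pics/w3.png

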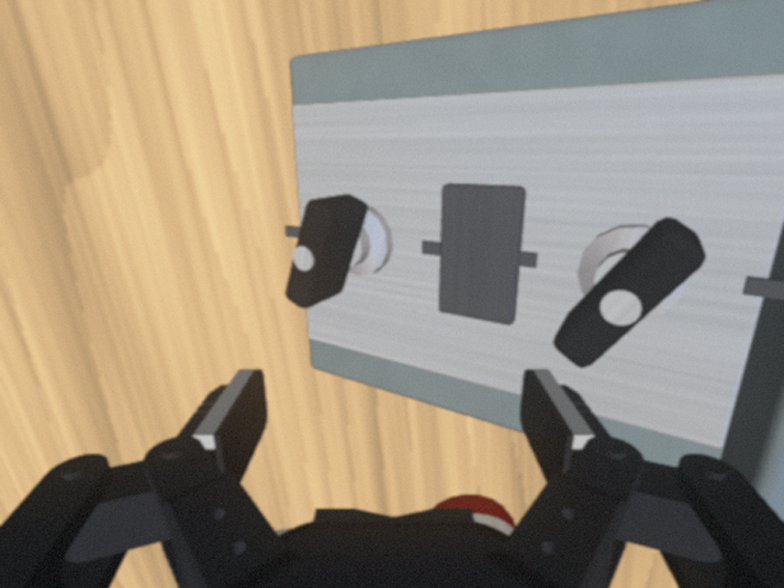

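The wrist view shows the forward finger's tip at about (545,372), just below the upper bar's downhill end at (570,350). The bar is lined up with it, so I'll push in +tool x.

>>> arm_command:
  plan:
    - {"dp": [6, 0, 0], "spin": 0}
    - {"dp": [4, 0, 0], "spin": 0}
    - {"dp": [4, 0, 0], "spin": 0}
    - {"dp": [3, 0, 0], "spin": 0}
    - {"dp": [0, 0, 0], "spin": 0}

```text
clock: 4.95
position: [0.5354, 0.206, 0.2708]
ee_rot: [0.744, 0.668, -0.005, 0.001]
ft_force: [-11.5, -17.4, -2.7]
grip_width: 1.001
grasp_force: 9.2
```

```bash
python3 - <<'E'
from h import *
st(); W,p=wcam(); im=viewer.camera("wrist"); cv2.imwrite("pics/w4.png",cv2.resize(im,None,fx=1.4,fy=1.4,interpolation=cv2.INTER_CUBIC)); np.save("W4.npy",W)
E
```

```text
t 4.95 p [0.5354 0.206  0.2708] xang 1.4624 z [-0.006 -0.009 -1.   ] F [-11.5 -17.4  -2.7] q [ 0.27  0.49 -0.9   1.71  0.42  1.15 -0.86]
```

View pics/w4.png

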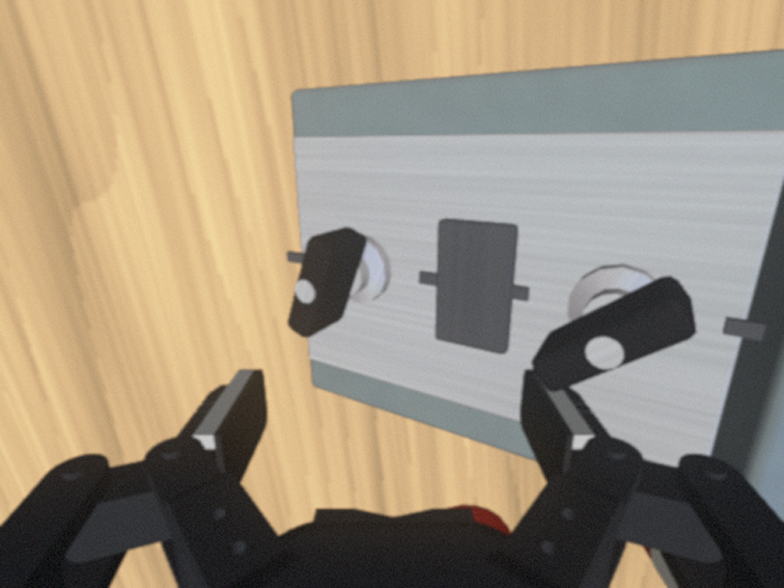

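The bar has swung to about 25° from the ribs, with its end at (540,375) resting on the finger's outer edge. I'll shift a little uphill and keep pushing.

>>> arm_command:
  plan:
    - {"dp": [0, 4, -2], "spin": 0}
    - {"dp": [3, 0, 0], "spin": 0}
    - {"dp": [2, 0, 0], "spin": 0}
    - {"dp": [2, 0, 0], "spin": 0}
    - {"dp": [0, 0, 0], "spin": 0}

```text
clock: 5.5
position: [0.5406, 0.2149, 0.2737]
ee_rot: [0.744, 0.669, -0.002, 0.001]
ft_force: [-3.7, -7.2, -5.1]
grip_width: 0.999
grasp_force: 3.8
```

```bash
python3 - <<'E'
from h import *
st()
E
```

```text
t 5.5 p [0.5406 0.2149 0.2737] xang 1.4649 z [-0.002 -0.004 -1.   ] F [-3.7 -7.2 -5.1] q [ 0.25  0.51 -0.9   1.69  0.43  1.16 -0.87]
```

>>> arm_command:
  plan:
    - {"dp": [1.5, 0, 0], "spin": 0}
    - {"dp": [1.5, 0, 0], "spin": 0}
    - {"dp": [0, 0, 0], "spin": 0}
    - {"dp": [0, 0, 0], "spin": 0}

```text
clock: 5.9
position: [0.5409, 0.2161, 0.2737]
ee_rot: [0.744, 0.668, -0.004, 0.001]
ft_force: [-10.3, -16.0, 1.0]
grip_width: 1.0
grasp_force: 8.6
```

```bash
python3 - <<'E'
from h import *
st(); W,p=wcam(); im=viewer.camera("wrist"); cv2.imwrite("pics/w5.png",cv2.resize(im,None,fx=1.4,fy=1.4,interpolation=cv2.INTER_CUBIC)); np.save("W5.npy",W)
E
```

```text
t 5.9 p [0.5409 0.2161 0.2737] xang 1.4628 z [-0.004 -0.008 -1.   ] F [-10.3 -16.    1. ] q [ 0.25  0.51 -0.9   1.69  0.43  1.16 -0.88]
```

View pics/w5.png

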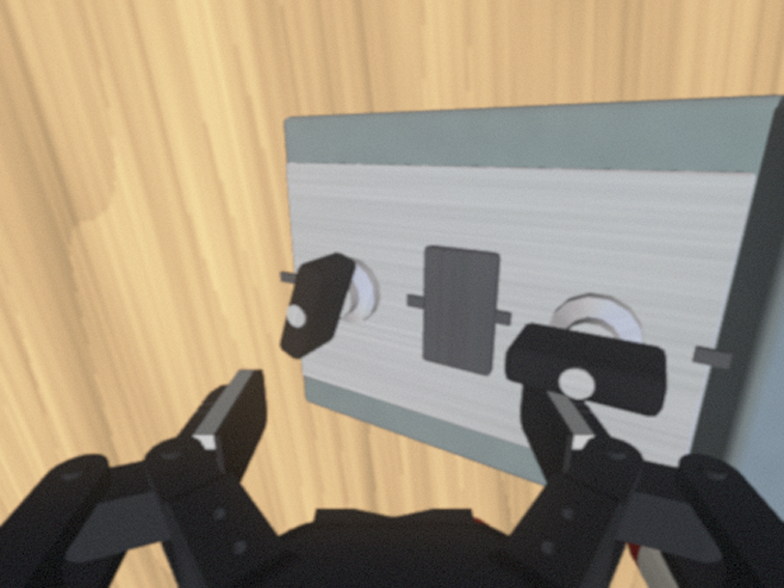

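The upper bar now lies along the rib line from (415,301) to (712,358), and the tool has stalled at about 19 N, so this looks like the stop. I'll nudge once more to confirm.

>>> arm_command:
  plan:
    - {"dp": [1, 0, 0], "spin": 0}
    - {"dp": [0.5, 0, 0], "spin": 0}
    - {"dp": [0, 0, 0], "spin": 0}
    - {"dp": [0, 0, 0], "spin": 0}

```text
clock: 6.35
position: [0.5411, 0.2167, 0.2736]
ee_rot: [0.745, 0.667, -0.005, 0.002]
ft_force: [-12.6, -20.8, 5.0]
grip_width: 0.998
grasp_force: 11.2
```

>>> arm_command:
  plan:
    - {"dp": [-28, 0, 0], "spin": 0}
    - {"dp": [0, -44, 0], "spin": 0}
    - {"dp": [0, -44, 15], "spin": 0}
    - {"dp": [0, 0, 36], "spin": 0}
    - {"dp": [0, 0, 0], "spin": 0}

```text
clock: 6.85
position: [0.4498, 0.2016, 0.2217]
ee_rot: [0.742, 0.67, -0.001, 0.0]
ft_force: [-0.2, -0.6, 0.1]
grip_width: 0.999
grasp_force: 0.0
```

```bash
python3 - <<'E'
from h import *
st(); W,p=wcam(); im=viewer.camera("wrist"); cv2.imwrite("pics/w6.png",cv2.resize(im,None,fx=1.4,fy=1.4,interpolation=cv2.INTER_CUBIC))
E
```

```text
t 6.85 p [0.4498 0.2016 0.2217] xang 1.4681 z [-0.001 -0.002 -1.   ] F [-0.2 -0.6  0.1] q [ 0.32  0.4  -0.95  1.96  0.39  0.98 -0.92]
```

View pics/w6.png

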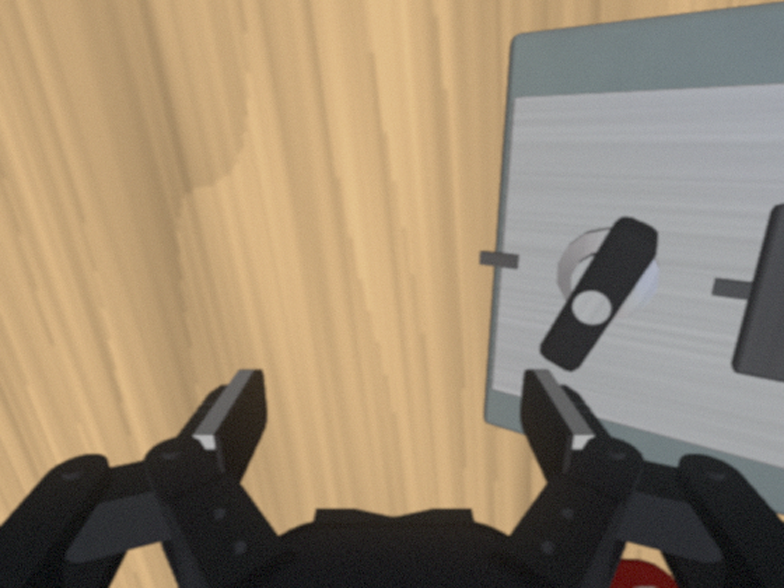

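The finger tip at (545,372) sits right below the lower bar's end at (560,360). I'll push the same way.

>>> arm_command:
  plan:
    - {"dp": [5, 0, 0], "spin": 0}
    - {"dp": [4, 0, 0], "spin": 0}
    - {"dp": [4, 0, 0], "spin": 0}
    - {"dp": [3, 2, 0], "spin": 0}
    - {"dp": [2, 0, 0], "spin": 0}

```text
clock: 7.4
position: [0.4542, 0.2134, 0.2207]
ee_rot: [0.745, 0.667, -0.009, 0.002]
ft_force: [-17.9, -34.3, 3.4]
grip_width: 1.0
grasp_force: 18.0
```

>>> arm_command:
  plan:
    - {"dp": [2, 0, 0], "spin": 0}
    - {"dp": [2, 0, 0], "spin": 0}
    - {"dp": [1.5, 0, 0], "spin": 0}
    - {"dp": [0, 0, 0], "spin": 0}
    - {"dp": [0, 0, 0], "spin": 0}

```text
clock: 7.9
position: [0.4554, 0.2234, 0.2222]
ee_rot: [0.744, 0.669, -0.003, 0.0]
ft_force: [-3.9, -8.4, -5.7]
grip_width: 0.997
grasp_force: 4.2
```

>>> arm_command:
  plan:
    - {"dp": [1.5, 0, 0], "spin": 0}
    - {"dp": [1.5, 0, 0], "spin": 0}
    - {"dp": [0, 0, 0], "spin": 0}
    - {"dp": [0, 0, 0], "spin": 0}

```text
clock: 8.3
position: [0.4555, 0.2249, 0.2221]
ee_rot: [0.744, 0.668, -0.005, 0.001]
ft_force: [-9.9, -18.1, 2.1]
grip_width: 0.996
grasp_force: 9.3
```

>>> arm_command:
  plan:
    - {"dp": [1, 0, 0], "spin": 0}
    - {"dp": [0.5, 0, 0], "spin": 0}
    - {"dp": [0, 0, 0], "spin": 0}
    - {"dp": [0, 0, 0], "spin": 0}

```text
clock: 8.7
position: [0.4556, 0.2255, 0.222]
ee_rot: [0.744, 0.668, -0.006, 0.002]
ft_force: [-12.7, -23.0, 6.8]
grip_width: 1.0
grasp_force: 12.3
```

```bash
python3 - <<'E'
from h import *
st(); W,p=wcam(); im=viewer.camera("wrist"); cv2.imwrite("pics/w7.png",im); np.save("W7.npy",W)
g=cv2.cvtColor(im,cv2.COLOR_BGR2GRAY)
m=(g<45).astype(np.uint8); m[275:]=0
n,l,s,c=cv2.connectedComponentsWithStats(m)
for i in range(1,n):
  if s[i,4]>60:
    r=cv2.minAreaRect(np.argwhere(l==i)[:,::-1].astype(np.float32)); print(s[i],np.round(r[0],1),np.round(r[1],1),round(r[2],1))
E
```

```text
t 8.7 p [0.4556 0.2255 0.222 ] xang 1.462 z [-0.007 -0.01  -1.   ] F [-12.7 -23.    6.8] q [ 0.26  0.43 -0.94  1.92  0.42  1.01 -0.98]
[ 361  234  109   41 2912] [415. 254.] [ 40. 108.] 90.0
```

Both slope bolts stalled in the same way, with the same offsets. I'll back off, take a verification shot from above, and travel to the lid.

>>> arm_command:
  plan:
    - {"dp": [-30, 0, 0], "spin": 0}
    - {"dp": [0, 0, -45], "spin": 0}
    - {"dp": [0, 15, -45], "spin": 0}
    - {"dp": [0, 25, -40], "spin": 0}
    - {"dp": [0, 0, 0], "spin": 0}

```text
clock: 9.25
position: [0.4965, 0.196, 0.3597]
ee_rot: [0.744, 0.669, 0.005, 0.002]
ft_force: [-0.5, 0.4, -0.7]
grip_width: 1.006
grasp_force: 0.0
```

```bash
python3 - <<'E'
from h import *
st(); W,p=wcam(); im=viewer.camera("wrist"); cv2.imwrite("pics/w8.png",im); np.save("W8.npy",W)
E
```

```text
t 9.25 p [0.4965 0.196  0.3597] xang 1.4648 z [ 0.01   0.004 -1.   ] F [-0.5  0.4 -0.7] q [ 0.41  0.31 -1.01  1.73  0.27  1.25 -0.77]
```

>>> arm_command:
  plan:
    - {"dp": [-30, 10, 0], "spin": 0}
    - {"dp": [-47, 15, 0], "spin": 0}
    - {"dp": [-47, 15, 0], "spin": 0}
    - {"dp": [-47, 15, 0], "spin": 0}
    - {"dp": [-47, 15, 0], "spin": 0}

```text
clock: 9.8
position: [0.5398, -0.0299, 0.3529]
ee_rot: [0.742, 0.67, 0.0, -0.0]
ft_force: [1.0, 0.4, 0.7]
grip_width: 0.999
grasp_force: 0.0
```

>>> arm_command:
  plan:
    - {"dp": [-47, 15, 0], "spin": 0}
    - {"dp": [-47, 15, 0], "spin": 0}
    - {"dp": [-47, 15, 0], "spin": 0}
    - {"dp": [-20, 5, 0], "spin": 0}
    - {"dp": [0, 0, 0], "spin": 0}

```text
clock: 10.3
position: [0.5728, -0.1973, 0.3519]
ee_rot: [0.744, 0.668, -0.0, -0.001]
ft_force: [0.1, 0.1, -0.2]
grip_width: 1.004
grasp_force: 0.0
```

```bash
python3 - <<'E'
from h import *
st(); W,p=wcam(); im=viewer.camera("wrist"); cv2.imwrite("pics/w9.png",im); np.save("W9.npy",W)
print([(np.round(d["position"],3).tolist(),round(d["score"],2)) for d in finder.find_in("wrist","left_bolt_grip")])
a=cv2.imread("pics/w8.png")
f=lambda i: cv2.resize(i,(400,300),interpolation=cv2.INTER_AREA)
# crop upper 2/3 parts
c=lambda i: cv2.resize(i[:300],(560,300))
cv2.imwrite("pics/m.png",np.vstack([c(a),c(im)]))
E
```

```text
t 10.3 p [ 0.5728 -0.1973  0.3519] xang 1.4626 z [-0.001  0.001 -1.   ] F [ 0.1  0.1 -0.2] q [ 0.88  0.44 -0.81  1.55  0.32  1.29 -0.08]
[([0.599, -0.151, 0.109], 0.68)]
```

View pics/m.png

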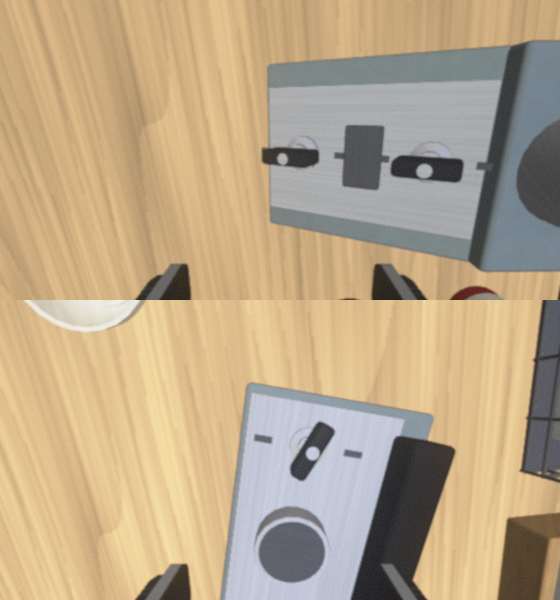

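Top half: both slope bars lie along their ribs, at (262–318,156) and (392–462,167). Bottom half: the left lid bolt's dot is at (312,153), with its bar running from (297,177) to (330,125), about 67° from the ribs at (262,138) and (353,154). I'll measure the alignment and the lid targets.

```bash
cat >> h.py <<'E'
def bars(im,vmax,thr=50,umax=560,box=None):
    g=cv2.cvtColor(im,cv2.COLOR_BGR2GRAY); m=(g<thr).astype(np.uint8); m[vmax:]=0
    n,l,s,c=cv2.connectedComponentsWithStats(m); out=[]
    for i in range(1,n):
        if 300<s[i,4]<5000: out.append((l==i,s[i]))
    return out
E
python3 - <<'E'
from h import *
p=viewer.camera_params("wrist")
W=np.load("W8.npy");im=cv2.imread("pics/w8.png")
yaw=-.1003;d=np.array([np.cos(yaw)*.866,np.sin(yaw)*.866,.5]);n=np.array([-.5*np.cos(yaw),-.5*np.sin(yaw),.866]);y=np.array([-np.sin(yaw),np.cos(yaw),0])
tops={"U":np.array([.5927,.226,.135]),"L":np.array([.5051,.2348,.084])}
for k,T in tops.items():
    u,v=np.array(wproj(W,p,T)); print(k,"dot px",u,v)
    for mk,s in bars(im,225):
        if abs(s[0]+s[2]/2-u)<30 and s[2]<120:
            cols=np.arange(s[0]+8,s[0]+s[2]-8); top=[np.argmax(mk[:,c]) for c in cols]; bot=[419-np.argmax(mk[::-1,c]) for c in cols]
            for nm,e,off in [("upper edge",top,y*.006-n*0.0),("lower edge",bot,-y*.006)]:
                a=np.array(wproj(W,p,T+off-d*.015));b=np.array(wproj(W,p,T+off+d*.015))
                print(nm,"meas deg",round(np.degrees(np.arctan(np.polyfit(cols,e,1)[0])),1),"exp",round(np.degrees(np.arctan2(*(b-a)[::-1])),1))
W=np.load("W9.npy"); k=lambda u,v,z: wback(W,p,u,v,z).round(4)
print("left",k(312,153,.108),"ends",k(296,176,.108),k(329,126,.108),"ribs",k(262,138,.072),k(353,154,.072))
im=cv2.imread("pics/w9.png")
for mk,s in bars(im,230):
    if s[2]<80: 
        r=cv2.fitLine(np.argwhere(mk)[:,::-1].astype(np.float32),cv2.DIST_L2,0,.01,.01).ravel(); print(s,np.degrees(np.arctan2(r[1],r[0])))
E
```

```text
U dot px 424.1798824562155 170.59145611891287
upper edge meas deg 4.0 exp 4.1
lower edge meas deg 8.9 exp 5.6
L dot px 282.8035026010334 158.58056427896895
left [ 0.5989 -0.1526  0.108 ] ends [ 0.5867 -0.1672  0.108 ] [ 0.6114 -0.1361  0.108 ] ribs [ 0.5641 -0.1425  0.072 ] [ 0.634  -0.1625  0.072 ]
[ 371  138   44   92 1877] -74.726
```

```bash
python3 - <<'E'
from h import *
p=viewer.camera_params("wrist");W=np.load("W8.npy");im=cv2.imread("pics/w8.png")
g=cv2.cvtColor(im,cv2.COLOR_BGR2GRAY)
yaw=-.1003;d=np.array([np.cos(yaw)*.866,np.sin(yaw)*.866,.5]);y=np.array([-np.sin(yaw),np.cos(yaw),0])
for T,lo,hi in [(np.array([.5927,.226,.135]),398,456),(np.array([.5051,.2348,.084]),285,313)]:
    v0=int(wproj(W,p,T)[1]); cols=np.arange(lo,hi)
    e=[v0-25+np.argmax(g[v0-25:v0+15,c]<60) for c in cols]
    f=[v0+20-np.argmax(g[v0-15:v0+21,c][::-1]<60) for c in cols]
    a,b=[np.array(wproj(W,p,T+y*.006+s*d*.015)) for s in(-1,1)]
    print([round(np.degrees(np.arctan(np.polyfit(cols,q,1)[0])),1) for q in(e,f)],"exp",round(np.degrees(np.arctan2(*(b-a)[::-1])),1))
    for t in np.radians([-6,6]):
        dd=d*np.cos(t)+y*np.sin(t);a,b=[np.array(wproj(W,p,T+y*.006+s*dd*.015)) for s in(-1,1)];print("  if",np.degrees(t),np.degrees(np.arctan2(*(b-a)[::-1])).round(1))
    print(e[::6],f[::6])
E
```

```text
[np.float64(3.5), np.float64(7.4)] exp 4.1
  if -6.000000000000001 9.7
  if 6.000000000000001 -1.4
[np.int64(158), np.int64(156), np.int64(157), np.int64(157), np.int64(157), np.int64(158), np.int64(158), np.int64(159), np.int64(159), np.int64(160)] [np.int64(175), np.int64(176), np.int64(176), np.int64(177), np.int64(162), np.int64(163), np.int64(179), np.int64(179), np.int64(180), np.int64(180)]
[np.float64(3.5), np.float64(10.1)] exp 4.1
  if -6.000000000000001 10.9
  if 6.000000000000001 -2.8
[np.int64(149), np.int64(149), np.int64(150), np.int64(150), np.int64(150)] [np.int64(152), np.int64(164), np.int64(165), np.int64(165), np.int64(164)]
```

Both slope bolts are within about 1° of their stops. Now I'll grasp the left lid bolt.

>>> arm_command:
  plan:
    - {"dp": [30, 15, 0], "spin": 0}
    - {"dp": [17, 6, 0], "spin": 0}
    - {"dp": [0, 0, 0], "spin": 0.14}
    - {"dp": [0, 0, 0], "spin": 0.14}
    - {"dp": [0, 0, 0], "spin": 0.14}
  grip: 0
  newtons: 40

```text
clock: 10.9
position: [0.5987, -0.1462, 0.353]
ee_rot: [0.866, 0.499, 0.0, -0.0]
ft_force: [1.0, -1.2, -0.2]
grip_width: 0.504
grasp_force: 0.0
```

>>> arm_command:
  plan:
    - {"dp": [0, 0, 0], "spin": 0.14}
    - {"dp": [0, 0, 30], "spin": 0}
    - {"dp": [0, 0, 30], "spin": 0}
    - {"dp": [0, 0, 20], "spin": 0}
    - {"dp": [0, 0, 11], "spin": 0}

```text
clock: 11.4
position: [0.5982, -0.1467, 0.2602]
ee_rot: [0.898, 0.44, -0.001, -0.001]
ft_force: [-0.0, 0.3, -0.0]
grip_width: 0.502
grasp_force: 0.0
```

>>> arm_command:
  plan:
    - {"dp": [0, 0, 0], "spin": 0}
    - {"dp": [0, 0, 0], "spin": 0}

```text
clock: 11.6
position: [0.599, -0.1483, 0.2628]
ee_rot: [0.898, 0.439, 0.001, 0.0]
ft_force: [0.3, -0.1, 0.6]
grip_width: 0.5
grasp_force: 0.0
```

```bash
python3 - <<'E'
from h import *
st()
E
```

```text
t 11.6 p [ 0.599  -0.1483  0.2628] xang 0.909 z [ 0.001  0.    -1.   ] F [ 0.3 -0.1  0.6] q [ 0.69  0.52 -0.69  1.61  0.36  1.13 -0.74]
```

>>> arm_command:
  plan:
    - {"dp": [-3.5, 2.5, 2], "spin": 0}
    - {"dp": [0, 0, 0], "spin": 0}

```text
clock: 11.8
position: [0.5986, -0.1543, 0.2605]
ee_rot: [0.899, 0.438, 0.0, 0.001]
ft_force: [-0.6, -0.2, 0.4]
grip_width: 0.501
grasp_force: 0.0
```

>>> arm_command:
  plan:
    - {"dp": [0, 0, 0], "spin": 0}
    - {"dp": [0, 0, 0], "spin": 0}
    - {"dp": [0, 0, 0], "spin": 0}
    - {"dp": [0, 0, 0], "spin": 0}
    - {"dp": [0, 0, 0], "spin": 0}
  grip: 1
  newtons: 40

```text
clock: 12.3
position: [0.5985, -0.1534, 0.2601]
ee_rot: [0.899, 0.438, -0.0, 0.0]
ft_force: [-4.5, 0.9, 6.2]
grip_width: 0.131
grasp_force: 41.0
```

The grip is on the bar at about 11 mm. I'll spin clockwise.

>>> arm_command:
  plan:
    - {"dp": [0, 0, 0], "spin": 0.13}
    - {"dp": [0, 0, 0], "spin": 0.13}
    - {"dp": [0, 0, 0], "spin": 0.13}
    - {"dp": [0, 0, 0], "spin": 0.13}
    - {"dp": [0, 0, 0], "spin": 0.13}

```text
clock: 12.8
position: [0.5983, -0.153, 0.2602]
ee_rot: [0.992, 0.126, -0.0, -0.0]
ft_force: [-5.5, 2.9, 6.2]
grip_width: 0.13
grasp_force: 41.3
```

>>> arm_command:
  plan:
    - {"dp": [0, 0, 0], "spin": 0.13}
    - {"dp": [0, 0, 0], "spin": 0.13}
    - {"dp": [0, 0, 0], "spin": 0.13}
    - {"dp": [0, 0, 0], "spin": 0.06}
    - {"dp": [0, 0, 0], "spin": 0}

```text
clock: 13.3
position: [0.5983, -0.1526, 0.2601]
ee_rot: [0.995, -0.097, -0.0, -0.0]
ft_force: [-5.4, 3.3, 8.1]
grip_width: 0.129
grasp_force: 41.3
```

```bash
python3 - <<'E'
from h import *
st(); print(manip.get_obs()["torque"].round(2))
E
```

```text
t 13.3 p [ 0.5983 -0.1526  0.2601] xang -0.1937 z [-0.001  0.    -1.   ] F [-5.4  3.3  8.1] q [ 0.55  0.48 -0.48  1.62  0.24  1.1  -1.76]
[ 0.54  1.23 -0.03]
```

>>> arm_command:
  plan:
    - {"dp": [0, 0, 0], "spin": 0.05}
    - {"dp": [0, 0, 0], "spin": 0.03}
    - {"dp": [0, 0, 0], "spin": 0.03}
    - {"dp": [0, 0, 0], "spin": 0}

```text
clock: 13.7
position: [0.5983, -0.1525, 0.2601]
ee_rot: [0.989, -0.15, -0.0, -0.0]
ft_force: [-6.7, 2.7, 6.9]
grip_width: 0.136
grasp_force: 45.6
```

```bash
python3 - <<'E'
from h import *
st(); print(manip.get_obs()["torque"].round(2))
E
```

```text
t 13.7 p [ 0.5983 -0.1525  0.2601] xang -0.3012 z [-0.001  0.    -1.   ] F [-6.7  2.7  6.9] q [ 0.54  0.47 -0.46  1.62  0.23  1.1  -1.86]
[0.53 1.18 0.75]
```

>>> arm_command:
  plan:
    - {"dp": [0, 0, 0], "spin": 0.03}
    - {"dp": [0, 0, 0], "spin": 0.03}
    - {"dp": [0, 0, 0], "spin": 0}
    - {"dp": [0, 0, 0], "spin": 0}

```text
clock: 14.1
position: [0.5983, -0.1524, 0.2602]
ee_rot: [0.984, -0.178, -0.0, 0.0]
ft_force: [-6.5, 1.8, 7.7]
grip_width: 0.131
grasp_force: 71.3
```

```bash
python3 - <<'E'
from h import *
st(); print(manip.get_obs()["torque"].round(2))
E
```

```text
t 14.1 p [ 0.5983 -0.1524  0.2602] xang -0.3585 z [-0.001 -0.    -1.   ] F [-6.5  1.8  7.7] q [ 0.53  0.47 -0.45  1.62  0.22  1.1  -1.91]
[0.38 1.28 1.67]
```

Torque rose from 0 to 1.7 N m while the bolt held, so the left bolt is home. I'll release, rise and go to view the right bolt.

>>> arm_command:
  plan:
    - {"dp": [0, 0, 0], "spin": 0}
    - {"dp": [0, 0, 0], "spin": 0}
    - {"dp": [0, 0, -30], "spin": 0}
    - {"dp": [0, 0, -30], "spin": 0}
    - {"dp": [0, 0, -32], "spin": 0}
  grip: 0

```text
clock: 14.6
position: [0.5983, -0.1537, 0.3523]
ee_rot: [0.984, -0.18, -0.0, -0.0]
ft_force: [0.2, -0.5, 0.0]
grip_width: 0.5
grasp_force: 0.0
```

>>> arm_command:
  plan:
    - {"dp": [1, 41, 0], "spin": 0}
    - {"dp": [1, 41, 0], "spin": 0}
    - {"dp": [1, 41, 0], "spin": 0}
    - {"dp": [2, 41, 0], "spin": 0}
    - {"dp": [2, 40, 0], "spin": 0}

```text
clock: 15.1
position: [0.5318, -0.3486, 0.3517]
ee_rot: [0.984, -0.181, 0.0, 0.0]
ft_force: [0.3, -0.8, 0.0]
grip_width: 0.499
grasp_force: 0.0
```

>>> arm_command:
  plan:
    - {"dp": [0, 0, 0], "spin": -0.14}
    - {"dp": [0, 0, 0], "spin": -0.14}
    - {"dp": [0, 0, 0], "spin": -0.14}
    - {"dp": [0, 0, 0], "spin": -0.14}
    - {"dp": [0, 0, 0], "spin": -0.14}

```text
clock: 15.6
position: [0.5326, -0.347, 0.3515]
ee_rot: [0.985, 0.171, 0.0, -0.0]
ft_force: [0.6, -0.5, -0.5]
grip_width: 0.497
grasp_force: 0.0
```

>>> arm_command:
  plan:
    - {"dp": [0, 0, 0], "spin": -0.14}
    - {"dp": [0, 0, 0], "spin": -0.14}
    - {"dp": [0, 0, 0], "spin": -0.14}
    - {"dp": [0, 0, 0], "spin": -0.14}
    - {"dp": [0, 0, 0], "spin": -0.14}

```text
clock: 16.1
position: [0.5326, -0.347, 0.3514]
ee_rot: [0.867, 0.498, 0.0, -0.0]
ft_force: [0.9, -0.3, -0.1]
grip_width: 0.499
grasp_force: 0.0
```

>>> arm_command:
  plan:
    - {"dp": [0, 0, 0], "spin": 0}
    - {"dp": [0, 0, 0], "spin": 0}

```text
clock: 16.3
position: [0.5326, -0.347, 0.3515]
ee_rot: [0.87, 0.494, 0.0, -0.0]
ft_force: [-0.1, -0.1, 0.3]
grip_width: 0.504
grasp_force: 0.0
```

```bash
python3 - <<'E'
from h import *
st(); W,p=wcam(); im=viewer.camera("wrist"); cv2.imwrite("pics/w10.png",im); np.save("W10.npy",W)
print([(np.round(d["position"],3).tolist(),round(d["score"],2)) for d in finder.find_in("wrist","right_bolt_grip")])
g=cv2.cvtColor(im,cv2.COLOR_BGR2GRAY)
for nm,X in [("R",[.5562,-.3068,.108]),("L",[.5985,-.1525,.108])]:
    u,v=wproj(W,p,np.array(X)); print(nm,u,v)
    if not(0<=v<300 and 0<=u<560): continue
    m=(g<60).astype(np.uint8); n,l,s,c=cv2.connectedComponentsWithStats(m)
    for i in range(1,n):
        if s[i,4]>300 and np.hypot(*(c[i]-[u,v]))<60:
            pts=np.argwhere(l==i)[:,::-1].astype(np.float32); print(s[i],c[i]); print(cv2.boxPoints(cv2.minAreaRect(pts)).round())
            w=np.array([wback(W,p,a,b,.106)[:2] for a,b in pts]); r=cv2.fitLine(w.astype(np.float32),cv2.DIST_L2,0,1e-4,1e-4).ravel(); print("centre",w.mean(0).round(4),"ang",np.arctan2(r[1],r[0]))
            # bright dot inside
            hull=cv2.fillConvexPoly(np.zeros_like(m),cv2.convexHull(pts.astype(np.int32)),1); hull=cv2.erode(hull,np.ones((5,5)))
            q=np.argwhere((hull>0)&(g>110))[:,::-1]
            if len(q): print("dot",q.mean(0),len(q),wback(W,p,*q.mean(0),.108).round(4))
E
```

```text
t 16.3 p [ 0.5326 -0.347   0.3515] xang 1.0331 z [ 0.  0. -1.] F [-0.1 -0.1  0.3] q [ 0.96  0.45 -0.61  1.47  0.26  1.29 -0.21]
[([0.558, -0.306, 0.108], 0.69)]
R 279.95279865615527 154.02152103054073
L 198.47854093729467 -140.721336361064
```

```bash
python3 - <<'E'
from h import *
im=cv2.imread("pics/w10.png");g=cv2.cvtColor(im,cv2.COLOR_BGR2GRAY)
for r in range(95,215,4): print(r,"".join(" .:-=+*#%@"[9-min(9,int(g[r,c])//22)] for c in range(210,350,2)))
E
```

```text
95 ......................................................................
99 ......................................................................
103 ......................................................................
107 ......................................................................
111 ......................................................................
115 ......................................................................
119 ......................................................................
123 ....................... ........-*#####*:.............................
127 ...............................:*#####*#+.............................
131 :..............................-*#######=...............::-=++:.......
135 -..............................-#####*##-.:..........=++++++++-.......
139 -:.............................=########:............:==-:............
143 --:...........................:=#######*:.............................
147 :--............................+#*+=+*#+:.............................
151 .--:...........................+-.....=+........
[... 447 characters left out ...]
.............::--------==
179 .....:--:.....................=###*###=...........::---------===--::..
183  .....:--......................:-====-....::---------===--::.......::.
187   .....--:.........................::--------====-:......  .........::
191 .   ...:--:................::---------===--::..... .......  ..........
195 ..   ...:--........:::---------==--::...............  .....  .........
199 ....  ...--:::---------===-::::........... .........   .....   .......
203  ....  ...------==--::........::...................... ......   ......
207 .  ...   ...::.................::........... .......... ......  ......
211  .   ..   ......................::.......................  .....  ....
```

The bar is the dark strip through (280,154), along tool x and about 0.07 rad clockwise of it, and its dot is exactly where predicted. I'll grasp it.

>>> arm_command:
  plan:
    - {"dp": [25, 0, 0], "spin": 0}
    - {"dp": [20, 0, 0], "spin": 0}
    - {"dp": [2, 0, 0], "spin": 0.07}
    - {"dp": [0, 0, 30], "spin": 0}
    - {"dp": [0, 0, 20], "spin": 0}

```text
clock: 16.9
position: [0.5566, -0.306, 0.3007]
ee_rot: [0.886, 0.464, -0.0, 0.0]
ft_force: [-0.2, -0.0, 0.1]
grip_width: 0.498
grasp_force: 0.0
```

>>> arm_command:
  plan:
    - {"dp": [0, 0, 0], "spin": 0}
    - {"dp": [0, 0, 0], "spin": 0}

```text
clock: 17.1
position: [0.5568, -0.3063, 0.3022]
ee_rot: [0.885, 0.465, 0.0, -0.0]
ft_force: [-0.8, -0.6, 0.4]
grip_width: 0.507
grasp_force: 0.0
```

```bash
python3 - <<'E'
from h import *
st()
E
```

```text
t 17.1 p [ 0.5568 -0.3063  0.3022] xang 0.9667 z [ 0.  0. -1.] F [-0.8 -0.6  0.4] q [ 0.88  0.5  -0.6   1.53  0.29  1.21 -0.37]
```

>>> arm_command:
  plan:
    - {"dp": [0, 0, 22], "spin": 0}
    - {"dp": [0, 0, 20], "spin": 0}
    - {"dp": [0, 0, 0], "spin": 0}

```text
clock: 17.4
position: [0.5562, -0.3063, 0.2587]
ee_rot: [0.885, 0.465, -0.001, -0.001]
ft_force: [-1.6, 0.3, 0.1]
grip_width: 0.495
grasp_force: 0.0
```

>>> arm_command:
  plan:
    - {"dp": [0, 0, 0], "spin": 0}
    - {"dp": [0, 0, 0], "spin": 0}
    - {"dp": [0, 0, 0], "spin": 0}
    - {"dp": [0, 0, 0], "spin": 0}
    - {"dp": [0, 0, 0], "spin": 0}
  grip: 1

```text
clock: 17.9
position: [0.5567, -0.3059, 0.2618]
ee_rot: [0.885, 0.465, -0.0, 0.0]
ft_force: [-7.0, 3.4, 8.4]
grip_width: 0.13
grasp_force: 39.9
```

>>> arm_command:
  plan:
    - {"dp": [0, 0, 0], "spin": 0.13}
    - {"dp": [0, 0, 0], "spin": 0.13}
    - {"dp": [0, 0, 0], "spin": 0.13}
    - {"dp": [0, 0, 0], "spin": 0.13}
    - {"dp": [0, 0, 0], "spin": 0.13}

```text
clock: 18.4
position: [0.5568, -0.3063, 0.2619]
ee_rot: [0.988, 0.156, 0.0, 0.001]
ft_force: [-4.6, 1.1, 5.8]
grip_width: 0.129
grasp_force: 39.4
```

>>> arm_command:
  plan:
    - {"dp": [0, 0, 0], "spin": 0.13}
    - {"dp": [0, 0, 0], "spin": 0.13}
    - {"dp": [0, 0, 0], "spin": 0.13}
    - {"dp": [0, 0, 0], "spin": 0.11}
    - {"dp": [0, 0, 0], "spin": 0}

```text
clock: 18.9
position: [0.5568, -0.3067, 0.2619]
ee_rot: [0.996, -0.093, 0.001, 0.001]
ft_force: [-3.3, -0.5, 5.8]
grip_width: 0.128
grasp_force: 39.4
```

```bash
python3 - <<'E'
from h import *
st(); print(manip.get_obs()["torque"].round(2))
E
```

```text
t 18.9 p [ 0.5568 -0.3067  0.2619] xang -0.1867 z [ 0.001 -0.002 -1.   ] F [-3.3 -0.5  5.8] q [ 0.72  0.49 -0.37  1.58  0.19  1.11 -1.46]
[-0.19  0.86 -0.05]
```

>>> arm_command:
  plan:
    - {"dp": [0, 0, 0], "spin": 0.05}
    - {"dp": [0, 0, 0], "spin": 0.03}
    - {"dp": [0, 0, 0], "spin": 0.03}
    - {"dp": [0, 0, 0], "spin": 0}

```text
clock: 19.3
position: [0.5567, -0.3067, 0.2619]
ee_rot: [0.989, -0.146, 0.001, 0.001]
ft_force: [-4.5, -0.5, 5.3]
grip_width: 0.137
grasp_force: 41.2
```

```bash
python3 - <<'E'
from h import *
st(); print(manip.get_obs()["torque"].round(2))
E
```

```text
t 19.3 p [ 0.5567 -0.3067  0.2619] xang -0.2927 z [ 0.001 -0.002 -1.   ] F [-4.5 -0.5  5.3] q [ 0.7   0.49 -0.35  1.58  0.18  1.11 -1.56]
[-0.19  1.    0.7 ]
```

Torque is rising in the same way as before. I'll press on to the stop, release, rise, and check all four numerically.

>>> arm_command:
  plan:
    - {"dp": [0, 0, 0], "spin": 0.03}
    - {"dp": [0, 0, 0], "spin": 0.03}
    - {"dp": [0, 0, 0], "spin": 0}
    - {"dp": [0, 0, 0], "spin": 0}

```text
clock: 19.7
position: [0.5568, -0.3066, 0.2619]
ee_rot: [0.985, -0.174, 0.001, 0.001]
ft_force: [-4.3, -1.5, 6.2]
grip_width: 0.129
grasp_force: 64.0
```

```bash
python3 - <<'E'
from h import *
st(); print(manip.get_obs()["torque"].round(2))
E
```

```text
t 19.7 p [ 0.5568 -0.3066  0.2619] xang -0.3501 z [ 0.001 -0.003 -1.   ] F [-4.3 -1.5  6.2] q [ 0.69  0.49 -0.34  1.58  0.18  1.11 -1.61]
[-0.33  1.1   1.6 ]
```

>>> arm_command:
  plan:
    - {"dp": [0, 0, 0], "spin": 0}
    - {"dp": [0, 0, 0], "spin": 0}
    - {"dp": [0, 0, -30], "spin": 0}
    - {"dp": [0, 0, -40], "spin": 0}
    - {"dp": [0, 0, -40], "spin": 0}
  grip: 0

```text
clock: 20.2
position: [0.5565, -0.306, 0.3711]
ee_rot: [0.985, -0.175, -0.0, -0.0]
ft_force: [0.9, 0.1, 0.3]
grip_width: 0.501
grasp_force: 0.0
```

>>> arm_command:
  plan:
    - {"dp": [-45, 0, 0], "spin": 0}
    - {"dp": [-30, 0, 0], "spin": 0}
    - {"dp": [0, -40, 0], "spin": 0}
    - {"dp": [0, -40, 0], "spin": 0}
    - {"dp": [0, 0, 0], "spin": 0}

```text
clock: 20.7
position: [0.5156, -0.1993, 0.3706]
ee_rot: [0.985, -0.171, 0.001, -0.001]
ft_force: [0.4, 1.2, -0.7]
grip_width: 0.497
grasp_force: 0.0
```

```bash
python3 - <<'E'
from h import *
st(); W,p=wcam(); im=viewer.camera("wrist"); cv2.imwrite("pics/w11.png",im)
g=cv2.cvtColor(im,cv2.COLOR_BGR2GRAY)
for nm,X in [("R",[.5565,-.3067,.108]),("L",[.5985,-.1525,.108])]:
    u,v=map(int,wproj(W,p,np.array(X))); print(nm,u,v)
    for r in range(v-60,v+44,4): print("".join(" .:-=+*#%@"[9-min(9,int(g[r,c])//22)] for c in range(u-40,u+40,2) if 0<=r<420 and 0<=c<560))
E
```

```text
t 20.7 p [ 0.5156 -0.1993  0.3706] xang -0.3445 z [ 0.002  0.002 -1.   ] F [ 0.4  1.2 -0.7] q [ 0.66  0.23 -0.43  1.68  0.1   1.25 -1.7 ]
R 405 110
.................................:---...
...........-+++:.................:--:...
...........-++=:.................:--:...
...........=++=..................:--:...
...........=++=..................---..  
...........=++=..................---....
.................................---....
................................:---....
.............-=+*#######+.......:--:....
...........:*#######*###*:......:--:....
...........-*###########+.......:-=:....
.......:::.-*###########=.......---:....
.....::....-############=.......---:....
....-:....:+############=.......---.....
...:-....-:=######*:..:=-......:--:.. ..
...-:...--.-#####+......:......:--:.....
...-:...-:.=#####+:....::......:--:.....
...:-....-:=######*+==**:......:--:.....
....::....:+###########+:......---......
......:::..=###########+.......---...:::
...........+###########+.......---::::::
..........:+###########+......:---......
...........:-+########*:......:--:......
.........
[... 489 characters left out ...]
...
...:--:........+###**######:............
...:--:........-*###*######=..::........
....:--........:*#****#####+.....:......
....:--:........+###*#######=:....-:....
.....:-:........-*#***######-:=....-:...
....::--........:=....:*####+.:-...-:...
.:::::--:........:.....-*###*::-...::...
::...:---........--...:+#####--:...-....
.:....:--:.......:***########=:...::....
.......--:........+####*#####+:.:.......
.......:--........-*#*#*######:.........
.......:--:.......:*##########-.........
......:.--:........=##*#####*-..........
........:--.........-++==-..............
.........--:................:==-........
.........:--................:+++:.......
.....    :--:...............:=++:.......
```

All bars lie along their ribs, and both lid bolts ended against a firm torque rise. The gripper is clear, so I'm handing in.

```bash
python3 -c "
from h import *
print(manip.hand_in())"
```

```text
the job is handed in; nothing more can be done
None
```

I tightened all four bolts to their end stops in the order asked (upper slope, lower slope, then left and right lid bolts), and I handed the job in at about 21 s with the gripper clear of everything.

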